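# Set the sprung register slide on its stop pin

## Task

Set the register slide on the wooden bed to its working position: with closed fingertips against its orange face, push it gently along its rails towards the fence until the brass stop pin pops up behind it, without ramming it into the end stops. Then let go, so that its spring brings it back and it rests latched against the raised pin, half-way along. Only push: do not pinch or lift anything, and leave the eraser, oil sticks and everything else on the table undisturbed.

Things in the scene. Friction and masses are not known exactly. Their poses are not given: they have to be found in the camera images.
- register_bed: Register bed fixed to the table: wooden board 290 x 150 x 20 mm, aluminium side rails (tops 36 mm above the table), rear stop bar (top 32 mm) at x = -135 mm, wooden fence (top 50 mm) at x = +134 mm. Origin: centre of the underside. +x is the direction in which the slide is pushed, z up. Place and heading vary.
- push_face (a point): Centre of the slide's upright orange push face, 49 mm above the table; moves with the slide. 90 mm wide, 30 mm high (34 to 64 mm above the table), it looks along the bed's -x and is the rear of a dark wooden block 90 mm long, 108 mm wide, top 69 mm above the table (orange strip along its top edge). Axes as the bed's.
- ledge (a point): Middle of the rear edge of the slide's aluminium plate, on its top, 29 mm above the table; moves with the slide. The plate (130 x 120 x 8 mm, between the rails) carries the block and sticks out 40 mm behind the orange face, under the fingers that push: keep fingertips over 36 mm above the table.
- register_slide (a joint): Travel of the slide along the bed's +x in m: 0 = at rest at the rear stop bar (the start), 0.045 = resting against the raised stop pin (half-way, latched), 0.070 = end stops. A damped spring always drives it back to 0: about 5 N at 0 and 10 N at 0.070, plus 20 N per m/s of speed. Pushed beyond about 0.046 the plate clears the pin, which then pops up.
- stop_pin (a joint): Height of the sprung stop pin in m: about 0 to 0.001 = held down under the plate (the start), 0.013 = popped up.
- pin_top (a point): Top of the round brass stop pin with a red band, 10 mm thick, set in the bed at x = -85 mm, y = -30 mm in the bed's frame. Hidden under the slide's ledge at the start; popped up, its top is 33.5 mm above the table and blocks the plate's rear edge.
- eraser: Loose pink eraser block 46 x 24 x 13 mm lying on the bed next to the fence, beyond the end stops. Leave it. Origin: centre of its underside.
- oil_stick: Loose cream oil stick, 92 mm long, 25 mm thick, lying on the table beside the bed on its +y side. Leave it. Origin: under its middle.
- bead_jar: Loose clear jar with a red lid, 91 mm thick, 176 mm high, on the right of the table. Leave it. Origin: centre of its underside.
- paint_tube: Loose blue and white paint tube 114 mm long, 36 mm wide, 23 mm high, on the right of the table. Leave it. Origin: centre of its underside.
- brush_mug: Loose white mug with a handle, 93 mm high, at the right front of the table. Leave it. Origin: under its middle.
- green_stick: Loose dark green, paint-crusted oil stick, 127 mm long, 22 mm thick, at the right front of the table. Leave it. Origin: under its middle.

How it is judged:
On the way, in this order (a step that is already met when the one before it is completed fails the run):
1. the fingers push the slide past the stop pin and the pin pops up (value of joint stop_pin above 0.009 m and value of joint register_slide above 0.0435 m and contact force between the fingers and register_slide above 0.5 N), for 0.05 s.
2. the slide, let go, rests against the raised pin (value of joint register_slide between 0.0415 and 0.048 m and value of joint stop_pin above 0.009 m and contact force between each of the fingers, the arm and register_slide below 0.1 N), for 0.2 s.
At the end, for the whole second after the job is handed in: The slide is at rest between 41.5 and 48 mm of its travel, held by the stop pin, which stands more than 9 mm up; the robot no longer touches the slide; the bystanders are within 20 mm of where they stood (all of step 2 and velocity of joint register_slide between -0.005 and 0.005 m/s and distance of each of eraser, oil_stick, bead_jar, paint_tube, brush_mug, green_stick from where it was at the start of the episode below 0.02 m).
It fails at once if the slide is rammed or pressed with more than 60 N (contact force between any of the fingers, the arm and register_slide above 60 N).
It fails at once if the eraser, cream or green oil stick, jar, paint tube or mug is knocked away or lifted (moved more than 20 mm) (distance of any of eraser, oil_stick, bead_jar, paint_tube, brush_mug, green_stick from where it was at the start of the episode above 0.02 m).
It also fails if it takes over 35 s, if anything falls off the work surface, if the arm or the gripper's body presses on something with over 40 N, if the wrist force passes 120 N, or if a joint passes its speed limit or range.

## Robot

A 7-joint arm with a two-finger parallel gripper is mounted at the origin on a cart in front of the work surface, level with it; the furniture and walls round the work are solid. World frame = base frame: x ahead of the robot, y to its left, z up, the work surface at z = 0. Lengths are in m, angles in rad, forces in N, time in s.
With the tool pointing down it reaches from about 0.4 to 0.85 m from the base axis. Payload 10.4 kg.
Tool frame: the origin (TCP) lies where the fingers leave the gripper's body, on its centre line; the fingertips stand 70 mm ahead of it and the grasp point (between the pads) lies r.grip_depth ahead of it (r.grip_depth is the distance from the TCP to the grasp point, in m); z points along the fingers, y is the direction in which the jaws open and shut (so a half turn about z gives the same grasp; the last joint's range is limited). The gripper opens to 87 mm and grips with 3 to 60 N. Pads are 19 mm wide; open, the fingers measure 117 mm over their backs; the gripper's body (75 mm by 190 mm) begins 51 mm behind the grasp point.
Start: joints at [1.163, 0.332, -0.065, 1.46, 0.022, 1.35, -0.088], TCP at [0.235, -0.579, 0.292] pointing down, gripper open.
Joint ranges: [-2.6, 2.6], [-0.5, 2.12], [-1.47, 1.34], [0.16, 2.42], [-1.27, 4.41], [0.06, 2.06], [-2.6, 2.6]. Speed limits (rad/s): [2.22, 2.22, 2.79, 2.79, 3.14, 3.14, 3.14].

## Interface

Orientations are given as a unit quaternion [x, y, z, w].
In Python, from bench import monitor, viewer, workorder, nets, r gives the robot as it stands.
- The arm moves only by the tool drive_tool, never from a script. Its argument "plan" is a list of rows, each an object of numbers: "rx", "ry", "rz": the turn, a rotation vector about the tool's x, y, z in units of 360 degrees (1.0 is 360 degrees); "x", "y", "z": the shift along the tool's x, y, z in units of 1000 mm (1.0 is 1000 mm); "fingers": the opening, from 0 (shut) to 1 (fully open). In form: [{"rx": .., "ry": .., "rz": .., "x": .., "y": .., "z": .., "fingers": ..}, ...]. A call has 1 to 12 rows; each row is the pose to reach, as a shift and turn from the pose commanded when the call began, along the tool's axes at that moment, turning the shorter way round; what a row does not reach only later rows make up. A row lasts 1/8 s, in which the tool goes at most 62.5 mm and 10.7 degrees, less where a joint would pass 70% of its speed; a pose out of reach is approached as far as the arm can. A call with a number of a shift or a turn outside -1 to 1 is refused whole. A call with a gripper value outside its range is refused whole. The fingers move at their own pace and stop on an object; "squeeze" is the grip in N (left out, the last holds). Time passes only in rows, so rows that repeat a pose let the fingers close. It gives the time, the measured TCP pose, the force and the opening at its end, in the units of the state.
- monitor.read_state(): the state, without advancing time (a new reading comes with each control period).
- viewer.camera(name): name is "scene" or "top"; returns a dict with "color" (400x640x3 uint8, red, green, blue), "depth" (400x640 float32, m along the optical axis (not along the pixel's ray), 0 where there is no reading), "camera_matrix" (3x3 intrinsics, pixels), "xyz" and "rotation" of the camera in the world. Camera axes: x right, y down, z forward; pixel columns grow to the right and rows downward; lengths in m; the calibration is good to about 2 mm. A picture is of the moment at which its call begins.
- workorder.close_job(): hands the job in, once; it reports no verdict.
Trained networks look in the newest picture that a camera, given by its name, has taken for a name from the list of things; names that differ only in an ending like _2 or _b are one class to them, and where a whole thing is asked for, a point or a joint stands for the part that bears it (a point fixed in the world has none). Each returns a list of dicts, best first, with "confidence" (0 to 1); they miss things now and then, are a little off and sometimes report something else, mostly with a low value. They report only what shows in the picture. A call takes as long as a camera call.
- nets.find_in(label, camera): "centre" ([x, y, z] in m, in world coordinates, good to about 4 mm: the middle of the surface that is visible of it).
- nets.regions_of(label, camera): "region" (400x640 bool, what is visible of it).
The state is a dict: "time": time; "joint_positions": joint angles; "joint_vel": joint speeds; "joint_torque": joint torques, N m; "ee_pos": TCP position; "eef_rot": TCP orientation; "ft_force": force on the tool from outside, world axes, zero at the start; "torque": the same for the moment, N m; "width": finger opening in m.
Only numpy, scipy, OpenCV 4.12 (cv2) and the standard library are available. Lean on these libraries where they do the work, as an engineer would, in place of code of your own. Each camera call takes 0.05 s, during which the arm holds its last target.

## Working session

There is one attempt and no reset: what is moved stays moved. The work goes in short steps, Python scripts to look and compute and a tool call to move; the robot and the scene stay as the last step left them, time stands still between calls to the robot, and variables do not carry over. Pictures are saved under pics/ and viewed, and the job is handed in when it is done.

Besides the shell and the picture viewer there is one more tool, called after "Emit:" as a command line: name --argument value ..., lists and objects as JSON in quotes. drive_tool: Moves the arm, as the interface text tells. Its arguments: {"type":"object","properties":{"plan":{"type":"array","items":{"type":"object","properties":{"rx":{"type":"number","minimum":-1,"maximum":1},"ry":{"type":"number","minimum":-1,"maximum":1},"rz":{"type":"number","minimum":-1,"maximum":1},"x":{"type":"number","minimum":-1,"maximum":1},"y":{"type":"number","minimum":-1,"maximum":1},"z":{"type":"number","minimum":-1,"maximum":1},"fingers":{"type":"number"}}}},"squeeze":{"type":"number"}},"required":["plan"]}

```bash
mkdir -p pics; python3 - <<'E'
from bench import monitor, viewer, nets, r
import cv2,numpy as np
s=monitor.read_state(); print({k:np.round(v,4) for k,v in s.items()}, r.grip_depth)
for c in ("scene","top"):
    d=viewer.camera(c); cv2.imwrite(f"pics/{c}0.png",d["color"][:,:,::-1]); np.savez(f"{c}0.npz",**d)
    print(c,np.round(d["xyz"],3),np.round(d["rotation"],3).tolist(),d["camera_matrix"].tolist())
    for n in ("push_face","ledge","register_bed","register_slide","eraser","oil_stick","bead_jar","paint_tube","brush_mug","green_stick"):
        print(n,[(np.round(q["centre"],4).tolist(),round(q["confidence"],2)) for q in nets.find_in(n,c)][:2])
E
```

```text
{'time': np.float64(0.0), 'joint_positions': array([ 1.1634,  0.3329, -0.0647,  1.4609,  0.0216,  1.3499, -0.0885]), 'joint_vel': array([-0.0003, -0.0006,  0.0014, -0.001 ,  0.0009,  0.0009,  0.0019]), 'joint_torque': array([-1.00000e-04, -6.23256e+01,  2.44000e-02, -3.89895e+01,
       -6.13000e-02,  3.97000e-02,  1.00000e-04]), 'ee_pos': array([ 0.2345, -0.579 ,  0.2915]), 'eef_rot': array([ 9.815e-01,  1.912e-01, -2.000e-04, -7.000e-04]), 'ft_force': array([-0.5106,  0.0663, -0.7202]), 'torque': array([0.0003, 0.0234, 0.0191]), 'width': np.float64(0.0873)} 0.051
scene [0.006 0.619 0.684] [-0.275, 0.841, -0.442, 0.147] [[368.2638929125421, 0.0, 320.64063565437493], [0.0, 368.2638929125421, 207.20499253174262], [0.0, 0.0, 1.0]]
push_face [([0.537, 0.1062, 0.0673], 0.86)]
ledge [([0.5328, 0.1082, 0.0644], 0.92)]
register_bed [([0.5037, 0.0819, 0.0339], 0.72)]
register_slide [([0.5302, 0.1077, 0.0644], 0.98)]
eraser [([0.493, -0.0568, 0.0336], 0.44)]
oil_stick [([0.6027, -0.0337, 0.0225], 0.59)]
bead_jar [([0.5248, -0.3373, 0.1098], 0.61)]
paint_tube []
brush_mug [([0.4314, -0.4248, 0.0611], 0.75)]
green_stick [([0.4394, -0.3047, 0.0192], 0.6), ([0.5038, 0.0835, 0.0316], 0.33)]
top [ 0.4   -0.123  1.132] [-0.698, 0.713, -0.045, 0.049] [[417.59579823873685, 0.0, 322.89749288975713], [0.0, 417.59579823873685, 201.2353844800976], [0.0, 0.0, 1.0]]
push_face [([0.5382, 0.0951, 0.0683], 0.87), ([0.521, 0.0397, 0.0385], 0.7)]
ledge [([0.5385, 0.0922, 0.0701], 0.89)]
register_bed [([0.5198, 0.0399, 0.0333], 0.97)]
register_slide [([0.5392, 0.0905, 0.0685], 0.84)]
eraser [([0.5023, -0.0627, 0.0328], 0.57), ([0.4314, -0.4619, 0.0313], 0.39)]
oil_stick [([0.6113, -0.0192, 0.0226], 0.83)]
bead_jar [([0.5335, -0.3442, 0.1786], 0.55)]
paint_tube [([0.5177, 0.0422, 0.0328], 0.72)]
brush_mug [([0.431, -0.4604, 0.0307], 0.86)]
green_stick [([0.6124, -0.0216, 0.0207], 0.54), ([0.4414, -0.316, 0.0132], 0.51)]
```

View pics/scene0.png

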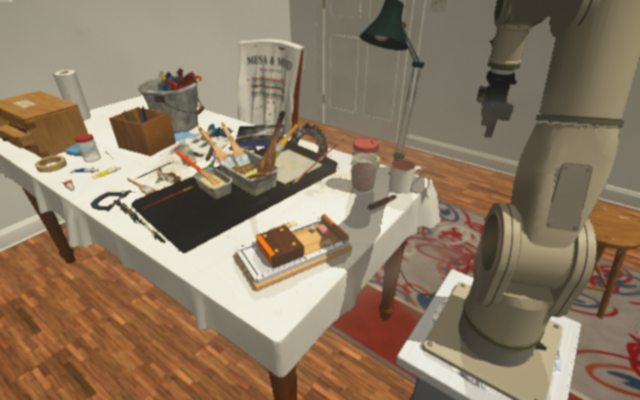

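View pics/top0.png

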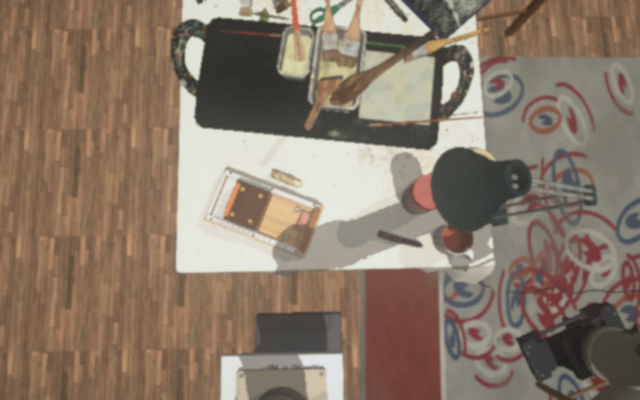

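The top view shows the bed around (263,213), with the slide's orange edge to its left near (230,197). The fence is at the right end, the cream stick is at (287,178), and the lamp, jar and mug are at (420–500,150–260). Next I'll measure the geometry.

```bash
cat > h.py <<'E'
import numpy as np,cv2
def cloud(d):
    K=d["camera_matrix"];z=d["depth"];v,u=np.mgrid[:z.shape[0],:z.shape[1]]
    p=np.stack([(u-K[0,2])/K[0,0]*z,(v-K[1,2])/K[1,1]*z,z],-1)
    return p@np.array(d["rotation"]).T+d["xyz"]
E
python3 - <<'E'
from h import *
for c in("top","scene"):
    d=np.load(c+"0.npz");P=cloud(d);col=d["color"].astype(int)
    bx=(P[...,0]>.38)&(P[...,0]<.70)&(P[...,1]>-.14)&(P[...,1]<.25)&(d["depth"]>0)
    tab=bx&(abs(P[...,2])<.01);print(c,"table z",np.median(P[tab][:,2]))
    m=bx&(P[...,2]>.060)&(P[...,2]<.08)
    q=P[m];print("block top",len(q),np.median(q[:,2]))
    ctr,sz,ang=cv2.minAreaRect(q[:,:2].astype(np.float32));print(ctr,sz,ang)
    h=cv2.cvtColor(d["color"],cv2.COLOR_RGB2HSV)
    o=bx&(h[...,0]>5)&(h[...,0]<18)&(h[...,1]>170)&(h[...,2]>150)&(P[...,2]>.03)&(P[...,1]>.06)
    q=P[o];print("orange",len(q),q.mean(0),q.min(0),q.max(0)); 
    # bed
    m=bx&(P[...,2]>.015)&(P[...,2]<.1)
    n,l,st,ce=cv2.connectedComponentsWithStats(m.astype(np.uint8))
    i=1+np.argmax(st[1:,4]);q=P[l==i];print("bed",cv2.minAreaRect(q[:,:2].astype(np.float32)))
    for i in range(1,n):
        if st[i,4]>10: print(st[i],P[l==i].mean(0))
    y0,x0,y1,x1=(150,190,270,340) if c=="top" else (200,220,300,370)
    cr=cv2.resize(d["color"][y0:y1,x0:x1,::-1],None,fx=5,fy=5,interpolation=cv2.INTER_CUBIC);cv2.imwrite(f"pics/crop_{c}.png",cr)
d=np.load("top0.npz");P=cloud(d)
# tall things map on the table/near
for lo,hi in((.1,.2),(.2,.35),(.35,.5),(.5,.9)):
    m=(P[...,2]>lo)&(P[...,2]<hi)&(P[...,0]>.15);q=P[m]
    n,l,st,ce=cv2.connectedComponentsWithStats(m.astype(np.uint8))
    print(lo,hi,[(st[i,4],P[l==i].min(0).round(2).tolist(),P[l==i].max(0).round(2).tolist()) for i in range(1,n) if st[i,4]>40])
E
```

```text
Traceback (most recent call last):
  File "h.py", line 5, in cloud
    return p@np.array(d["rotation"]).T+d["xyz"]
           ~^~~~~~~~~~~~~~~~~~~~~~~~~~
ValueError: matmul: Input operand 1 has a mismatch in its core dimension 0, with gufunc signature (n?,k),(k,m?)->(n?,m?) (size 4 is different from 3)
```

Rotation is a quaternion.

```bash
cat > h.py <<'E'
import numpy as np,cv2
from scipy.spatial.transform import Rotation as R
def cloud(d):
    K=d["camera_matrix"];z=d["depth"];v,u=np.mgrid[:z.shape[0],:z.shape[1]]
    p=np.stack([(u-K[0,2])/K[0,0]*z,(v-K[1,2])/K[1,1]*z,z],-1)
    return p@R.from_quat(d["rotation"]).as_matrix().T+d["xyz"]
E
python3 - <<'E'
from h import *
for c in("top","scene"):
    d=np.load(c+"0.npz");P=cloud(d);col=d["color"].astype(int)
    bx=(P[...,0]>.38)&(P[...,0]<.70)&(P[...,1]>-.14)&(P[...,1]<.25)&(d["depth"]>0)
    tab=bx&(abs(P[...,2])<.01);print(c,"table z",np.median(P[tab][:,2]))
    m=bx&(P[...,2]>.060)&(P[...,2]<.08)
    q=P[m];print("block top",len(q),np.median(q[:,2]))
    ctr,sz,ang=cv2.minAreaRect(q[:,:2].astype(np.float32));print(ctr,sz,ang)
    h=cv2.cvtColor(d["color"],cv2.COLOR_RGB2HSV)
    o=bx&(h[...,0]>5)&(h[...,0]<18)&(h[...,1]>170)&(h[...,2]>150)&(P[...,2]>.03)&(P[...,1]>.06)
    q=P[o];print("orange",len(q),q.mean(0),q.min(0),q.max(0)) if len(q) else 0
    m=bx&(P[...,2]>.015)&(P[...,2]<.1)
    n,l,st,ce=cv2.connectedComponentsWithStats(m.astype(np.uint8))
    i=1+np.argmax(st[1:,4]);q=P[l==i];print("bed",cv2.minAreaRect(q[:,:2].astype(np.float32)))
    for i in range(1,n):
        if st[i,4]>10: print(st[i],P[l==i].mean(0))
    y0,x0,y1,x1=(150,190,270,340) if c=="top" else (200,220,300,370)
    cr=cv2.resize(d["color"][y0:y1,x0:x1,::-1],None,fx=5,fy=5,interpolation=cv2.INTER_CUBIC);cv2.imwrite(f"pics/crop_{c}.png",cr)
d=np.load("top0.npz");P=cloud(d)
for lo,hi in((.1,.2),(.2,.35),(.35,.5),(.5,.9)):
    m=(P[...,2]>lo)&(P[...,2]<hi)&(P[...,0]>.15);q=P[m]
    n,l,st,ce=cv2.connectedComponentsWithStats(m.astype(np.uint8))
    print(lo,hi,[(int(st[i,4]),P[l==i].min(0).round(2).tolist(),P[l==i].max(0).round(2).tolist()) for i in range(1,n) if st[i,4]>40])
E
```

```text
top table z -0.002070827941795028
block top 1501 0.06708125685952893
(0.5368788242340088, 0.07959238439798355) (0.0939159244298935, 0.10771892964839935) 67.70822143554688
bed ((0.52192223072052, 0.04302884638309479), (0.289863646030426, 0.14973695576190948), 67.8514404296875)
[ 204  169  119   89 5771] [0.51915675 0.04002665 0.03707961]
[270 170  32  17 223] [ 0.6141005  -0.01737583  0.01945508]
scene table z -0.0015746406156592618
block top 1005 0.06748288653533419
(0.5371475219726562, 0.08405600488185883) (0.094770647585392, 0.10917842388153076) 67.9087905883789
orange 154 [0.55061718 0.12117421 0.06816608] [0.50960872 0.09569975 0.0617562 ] [0.5979142  0.14311318 0.07245334]
bed ((0.5421866774559021, 0.04039593040943146), (0.28737959265708923, 0.19452401995658875), 68.3612060546875)
[ 234  214  118   73 4589] [0.51511602 0.06288346 0.03713255]
0.1 0.2 [(113, [1.02, -0.15, 0.1], [1.06, -0.13, 0.13]), (144, [1.01, -0.23, 0.1], [1.06, -0.21, 0.14]), (246, [0.91, 0.25, 0.1], [1.01, 0.27, 0.12]), (748, [0.83, -0.4, 0.1], [0.94, -0.24, 0.2]), (240, [0.82, -0.51, 0.1], [0.92, -0.49, 0.12]), (182, [0.71, -0.11, 0.1], [0.79, -0.08, 0.14]), (841, [0.5, -0.38, 0.1], [0.59, -0.32, 0.18]), (72, [0.51, -0.56, 0.11], [0.52, -0.55, 0.2]), (93, [0.49, -0.57, 0.1], [0.49, -0.54, 0.2])]
0.2 0.35 [(138, [0.51, -0.59, 0.2], [0.52, -0.56, 0.32]), (208, [0.49, -0.59, 0.2], [0.49, -0.56, 0.35]), (2751, [0.17, -0.67, 0.22], [0.3, -0.48, 0.35])]
0.35 0.5 [(709, [0.48, -0.61, 0.35], [0.52, -0.46, 0.5]), (144, [0.43, -0.38, 0.47], [0.46, -0.32, 0.5]), (2937, [0.18, -0.59, 0.35], [0.29, -0.52, 0.5])]
0.5 0.9 [(5816, [0.44, -0.46, 0.5], [0.56, -0.28, 0.59]), (1846, [0.22, -0.57, 0.5], [0.28, -0.45, 0.62])]
```

View pics/crop_top.png

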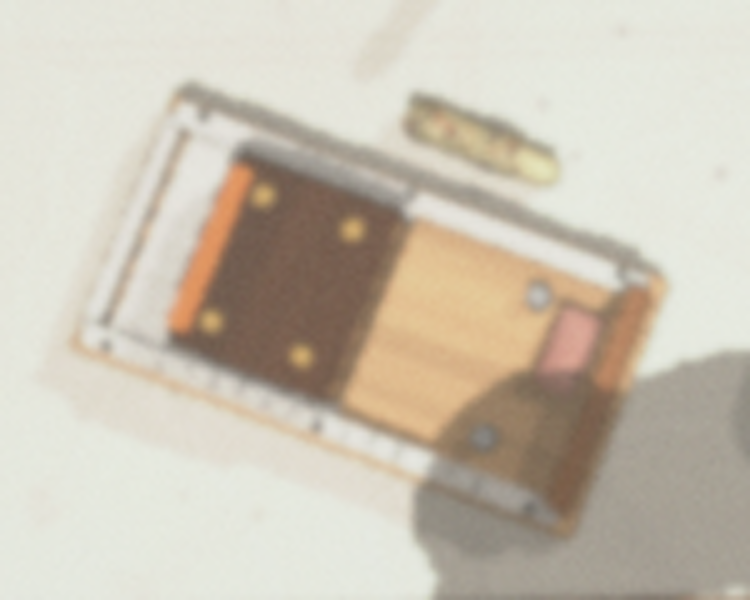

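View pics/crop_scene.png

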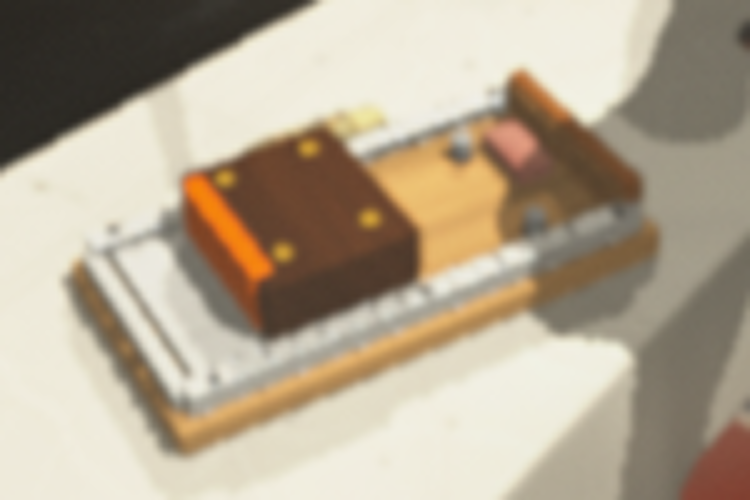

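Both views agree. The block top is at about 0.067–0.069 m, and the bed is centred at (0.522, 0.043). The push direction is about (-0.377, -0.926). The face centre is about (0.554, 0.122), which matches the text's geometry (-85 mm in the bed frame).

The lamp head occupies x≥0.43, y -0.46 to -0.28, z≥0.47. I'll route on its near side with the fingers closing.

Emit:
drive_tool --plan '[{"x":0.01,"y":-0.02,"z":0,"fingers":0},{"x":0.03,"y":-0.06,"z":0,"fingers":0},{"x":0.05,"y":-0.1,"z":0,"fingers":0},{"x":0.07,"y":-0.14,"z":0,"fingers":0},{"x":0.09,"y":-0.18,"z":0,"fingers":0},{"x":0.11,"y":-0.21,"z":0,"fingers":0},{"x":0.14,"y":-0.24,"z":0,"fingers":0},{"x":0.17,"y":-0.27,"z":0,"fingers":0},{"x":0.2,"y":-0.3,"z":0,"fingers":0},{"x":0.235,"y":-0.33,"z":0,"fingers":0},{"x":0.27,"y":-0.36,"z":0,"fingers":0},{"x":0.29,"y":-0.378,"z":0,"fingers":0}]' --squeeze 10

```text
validation failed for argument at $.pl...
```

Emit:
drive_tool --plan '[{"rx":0.0,"ry":0.0,"rz":0.0,"x":0.01,"y":-0.02,"z":0.0,"fingers":0.0}]' --squeeze 10

```text
time: 1.23
ee_pos: [0.2358, -0.5575, 0.2918]
eef_rot: [0.982, 0.191, -0.0, -0.0]
ft_force: [0.1, 0.7, -0.1]
width: 0.0831
```

The move needs every field filled in. I'll continue along the same path.

Emit:
drive_tool --plan '[{"rx":0.0,"ry":0.0,"rz":0.0,"x":0.02,"y":-0.04,"z":0.0,"fingers":0.0},{"rx":0.0,"ry":0.0,"rz":0.0,"x":0.04,"y":-0.08,"z":0.0,"fingers":0.0},{"rx":0.0,"ry":0.0,"rz":0.0,"x":0.06,"y":-0.12,"z":0.0,"fingers":0.0},{"rx":0.0,"ry":0.0,"rz":0.0,"x":0.08,"y":-0.16,"z":0.0,"fingers":0.0},{"rx":0.0,"ry":0.0,"rz":0.0,"x":0.1,"y":-0.19,"z":0.0,"fingers":0.0},{"rx":0.0,"ry":0.0,"rz":0.0,"x":0.13,"y":-0.22,"z":0.0,"fingers":0.0},{"rx":0.0,"ry":0.0,"rz":0.0,"x":0.16,"y":-0.25,"z":0.0,"fingers":0.0},{"rx":0.0,"ry":0.0,"rz":0.0,"x":0.19,"y":-0.28,"z":0.0,"fingers":0.0},{"rx":0.0,"ry":0.0,"rz":0.0,"x":0.225,"y":-0.31,"z":0.0,"fingers":0.0},{"rx":0.0,"ry":0.0,"rz":0.0,"x":0.26,"y":-0.34,"z":0.0,"fingers":0.0},{"rx":0.0,"ry":0.0,"rz":0.0,"x":0.28,"y":-0.358,"z":0.0,"fingers":0.0}]'

```text
time: 2.6
ee_pos: [0.3623, -0.1181, 0.2926]
eef_rot: [0.981, 0.192, 0.0, 0.0]
ft_force: [0.6, -0.4, -0.4]
width: 0.0001
```

Emit:
drive_tool --plan '[{"rx":0.0,"ry":0.0,"rz":-0.01,"x":0.02,"y":-0.012,"z":0.0,"fingers":0.0},{"rx":0.0,"ry":0.0,"rz":-0.03,"x":0.05,"y":-0.03,"z":0.0,"fingers":0.0},{"rx":0.0,"ry":0.0,"rz":-0.05,"x":0.09,"y":-0.055,"z":0.0,"fingers":0.0},{"rx":0.0,"ry":0.0,"rz":-0.07,"x":0.13,"y":-0.08,"z":0.0,"fingers":0.0},{"rx":0.0,"ry":0.0,"rz":-0.09,"x":0.17,"y":-0.105,"z":0.0,"fingers":0.0},{"rx":0.0,"ry":0.0,"rz":-0.11,"x":0.21,"y":-0.13,"z":0.0,"fingers":0.0},{"rx":0.0,"ry":0.0,"rz":-0.127,"x":0.25,"y":-0.155,"z":0.01,"fingers":0.0},{"rx":0.0,"ry":0.0,"rz":-0.127,"x":0.285,"y":-0.176,"z":0.03,"fingers":0.0},{"rx":0.0,"ry":0.0,"rz":-0.127,"x":0.306,"y":-0.189,"z":0.06,"fingers":0.0},{"rx":0.0,"ry":0.0,"rz":-0.127,"x":0.306,"y":-0.189,"z":0.08,"fingers":0.0},{"rx":0.0,"ry":0.0,"rz":-0.127,"x":0.306,"y":-0.189,"z":0.08,"fingers":0.0}]'

```text
time: 3.98
ee_pos: [0.5736, 0.1689, 0.2106]
eef_rot: [0.83, 0.558, -0.002, -0.0]
ft_force: [-0.1, 0.2, -0.9]
width: 0.0006
```

```bash
cat > look.py <<'E'
import sys
from bench import monitor, viewer
from h import *
s=monitor.read_state(); p=np.array(s["ee_pos"]); r=R.from_quat(s["eef_rot"]); 
c=np.array([.522,.043]);ux=-np.array([np.cos(np.radians(67.85)),np.sin(np.radians(67.85))]);uy=np.array([-ux[1],ux[0]])
t=p+r.apply([0,0,.07]);print("t",s["time"],"tip",t.round(4),"bed xy",((t[:2]-c)@ux).round(4),((t[:2]-c)@uy).round(4))
m=r.as_matrix();print("tool x in bed deg",np.degrees(np.arctan2(m[:2,0]@uy,m[:2,0]@ux)).round(2))
print("F bed",(np.array(s["ft_force"])[:2]@ux).round(2),np.round(s["ft_force"],2), "q",np.round(s["joint_positions"],2))
n=sys.argv[1]
for cam in("scene","top"):
    d=viewer.camera(cam);np.savez(f"{cam}{n}.npz",**d)
    y0,x0,y1,x1=(140,180,260,330) if cam=="top" else (195,215,305,365)
    cv2.imwrite(f"pics/{cam}{n}.png",cv2.resize(d["color"][y0:y1,x0:x1,::-1],None,fx=5,fy=5,interpolation=cv2.INTER_CUBIC))
E
python3 look.py 1
```

```text
t 3.975 tip [0.5734 0.1688 0.1406] bed xy -0.1359 0.0002
tool x in bed deg 179.94
F bed -0.17 [-0.09  0.21 -0.86] q [ 0.28  0.46 -0.83  1.6   0.35  1.24 -1.  ]
```

View pics/scene1.png

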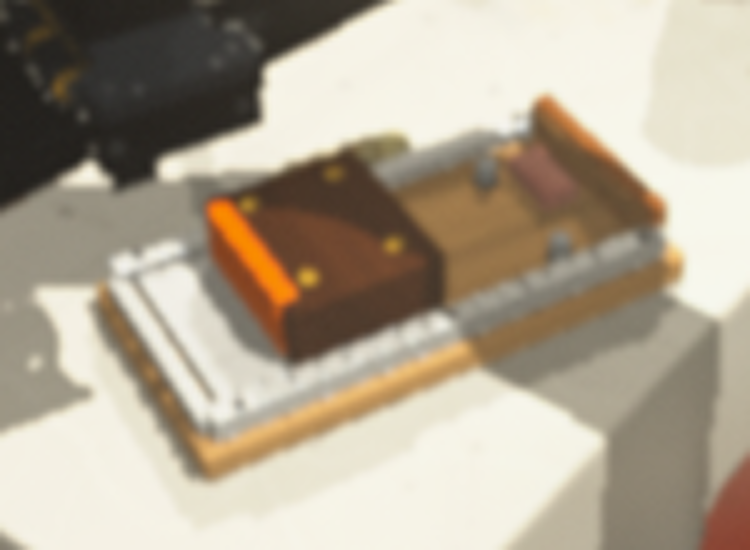

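The fingers hang at the upper left, about 40 mm behind and above the orange face, and they are aligned with the bed. Next I'll descend so the tips are at 48 mm, then approach slowly.

Emit:
drive_tool --plan '[{"rx":0.0,"ry":0.0,"rz":0.0,"x":0.0,"y":0.0,"z":0.03,"fingers":0.0},{"rx":0.0,"ry":0.0,"rz":0.0,"x":0.0,"y":0.0,"z":0.06,"fingers":0.0},{"rx":0.0,"ry":0.0,"rz":0.0,"x":0.0,"y":0.0,"z":0.08,"fingers":0.0},{"rx":0.0,"ry":0.0,"rz":0.0,"x":0.0,"y":0.0,"z":0.092,"fingers":0.0},{"rx":0.0,"ry":0.0,"rz":0.0,"x":-0.01,"y":0.0,"z":0.092,"fingers":0.0},{"rx":0.0,"ry":0.0,"rz":0.0,"x":-0.02,"y":0.0,"z":0.092,"fingers":0.0},{"rx":0.0,"ry":0.0,"rz":0.0,"x":-0.03,"y":0.0,"z":0.092,"fingers":0.0},{"rx":0.0,"ry":0.0,"rz":0.0,"x":-0.03,"y":0.0,"z":0.092,"fingers":0.0}]'

```text
time: 5.08
ee_pos: [0.563, 0.1408, 0.1207]
eef_rot: [0.831, 0.557, 0.0, 0.001]
ft_force: [0.2, -0.6, 0.1]
width: 0.0002
```

```bash
python3 look.py 2
```

```text
t 5.075 tip [0.5631 0.1408 0.0507] bed xy -0.1061 0.0012
tool x in bed deg 179.82
F bed 0.48 [ 0.22 -0.61  0.15] q [ 0.31  0.52 -0.79  1.73  0.42  1.07 -1.01]
```

View pics/scene2.png

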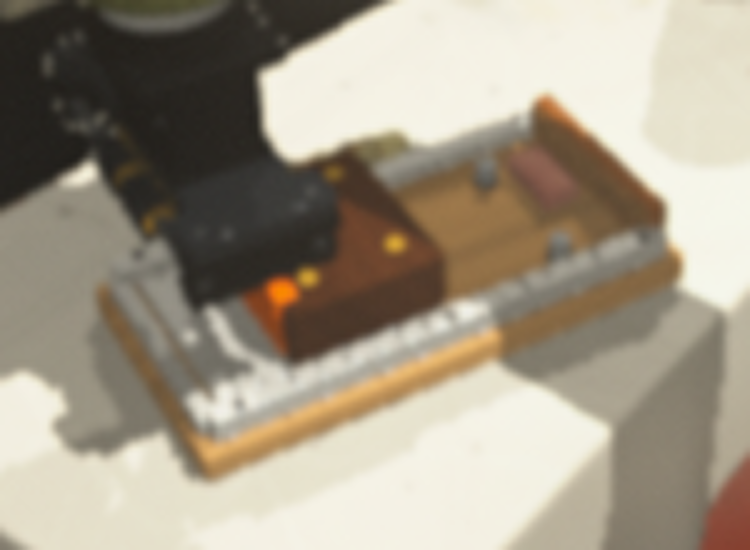

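The tips sit about 10 mm behind the orange face at 51 mm height, with no contact yet. I'll approach slowly to contact.

Emit:
drive_tool --plan '[{"rx":0.0,"ry":0.0,"rz":0.0,"x":-0.004,"y":0.0,"z":0.001,"fingers":0.0},{"rx":0.0,"ry":0.0,"rz":0.0,"x":-0.008,"y":0.0,"z":0.001,"fingers":0.0},{"rx":0.0,"ry":0.0,"rz":0.0,"x":-0.012,"y":0.0,"z":0.001,"fingers":0.0},{"rx":0.0,"ry":0.0,"rz":0.0,"x":-0.016,"y":0.0,"z":0.001,"fingers":0.0},{"rx":0.0,"ry":0.0,"rz":0.0,"x":-0.02,"y":0.0,"z":0.001,"fingers":0.0}]'

```text
time: 5.8
ee_pos: [0.5556, 0.1251, 0.1193]
eef_rot: [0.83, 0.558, 0.002, -0.001]
ft_force: [4.1, 6.4, -5.7]
width: 0.0007
```

```bash
python3 look.py 3
```

```text
t 5.8 tip [0.5558 0.1253 0.0493] bed xy -0.089 0.0002
tool x in bed deg 179.99
F bed -7.44 [ 4.07  6.38 -5.73] q [ 0.35  0.5  -0.8   1.76  0.4   1.05 -0.98]
```

View pics/scene3.png

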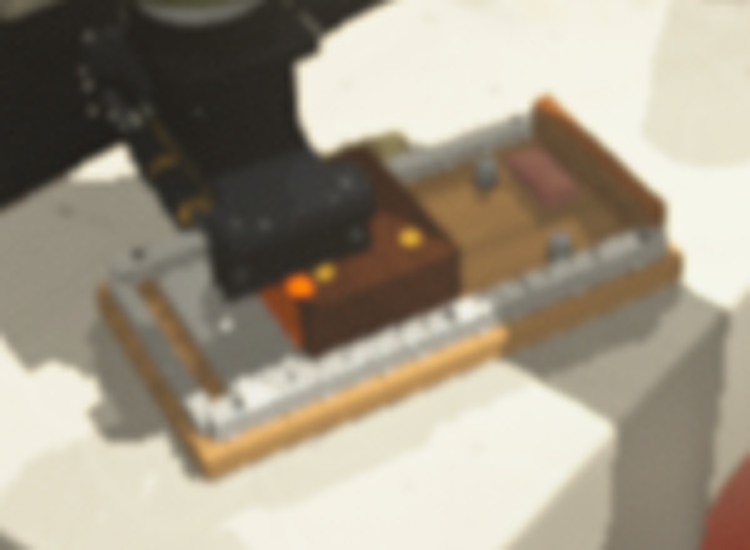

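In contact at about 7 N, and a wood gap has opened behind the plate at (180,335). I'll measure the slide's travel from the block's front edge.

```bash
cat > trav.py <<'E'
import sys
from h import *
c=np.array([.522,.043]);ux=-np.array([np.cos(np.radians(67.85)),np.sin(np.radians(67.85))]);uy=np.array([-ux[1],ux[0]])
for cam in("top","scene"):
    o=[]
    for n in ("0",)+tuple(sys.argv[1:]):
        d=np.load(f"{cam}{n}.npz");P=cloud(d);X=(P[...,:2]-c)@ux;Y=(P[...,:2]-c)@uy
        m=(P[...,2]>.058)&(P[...,2]<.078)&(abs(Y)<.055)&(X>-.1)&(X<.1)
        e=[]
        for y in np.arange(-.045,.05,.006):
            k=m&(abs(Y-y)<.003)
            if k.sum()>5:e.append(X[k].max())
        o.append((round(float(np.median(e)),4),len(e)) if e else None)
    print(cam,o,"travel",[round(a[0]-o[0][0],4) for a in o if a])
E
python3 trav.py 1 2 3
```

```text
top [(0.0068, 16), (0.0066, 16), (0.0067, 16), (0.0163, 16)] travel [0.0, -0.0002, -0.0001, 0.0095]
scene [(0.0009, 16), (0.0018, 16), (0.0015, 16), (0.0095, 16)] travel [0.0, 0.0009, 0.0006, 0.0086]
```

Travel is about 9 mm. I need roughly 55 mm, so I'll push about 45 mm further at 40 mm/s or less.

Emit:
drive_tool --plan '[{"rx":0.0,"ry":0.0,"rz":0.0,"x":-0.004,"y":0.0,"z":0.0,"fingers":0.0},{"rx":0.0,"ry":0.0,"rz":0.0,"x":-0.009,"y":0.0,"z":0.0,"fingers":0.0},{"rx":0.0,"ry":0.0,"rz":0.0,"x":-0.014,"y":0.0,"z":0.0,"fingers":0.0},{"rx":0.0,"ry":0.0,"rz":0.0,"x":-0.019,"y":0.0,"z":0.0,"fingers":0.0},{"rx":0.0,"ry":0.0,"rz":0.0,"x":-0.024,"y":0.0,"z":0.0,"fingers":0.0},{"rx":0.0,"ry":0.0,"rz":0.0,"x":-0.029,"y":0.0,"z":0.0,"fingers":0.0},{"rx":0.0,"ry":0.0,"rz":0.0,"x":-0.034,"y":0.0,"z":0.0,"fingers":0.0},{"rx":0.0,"ry":0.0,"rz":0.0,"x":-0.038,"y":0.0,"z":0.0,"fingers":0.0},{"rx":0.0,"ry":0.0,"rz":0.0,"x":-0.042,"y":0.0,"z":0.0,"fingers":0.0},{"rx":0.0,"ry":0.0,"rz":0.0,"x":-0.045,"y":0.0,"z":0.0,"fingers":0.0},{"rx":0.0,"ry":0.0,"rz":0.0,"x":-0.045,"y":0.0,"z":0.0,"fingers":0.0}]'

```text
time: 7.28
ee_pos: [0.5387, 0.0839, 0.1195]
eef_rot: [0.83, 0.558, 0.002, -0.001]
ft_force: [4.5, 7.9, -5.3]
width: 0.0005
```

```bash
python3 look.py 4; python3 trav.py 3 4; python3 - <<'E'
from bench import nets
for c in("scene","top"): print([(q["centre"],q["confidence"]) for q in nets.find_in("pin_top",c)])
E
```

```text
t 7.275 tip [0.5389 0.0841 0.0495] bed xy -0.0444 0.0002
tool x in bed deg 180.0
F bed -9.04 [ 4.47  7.94 -5.35] q [ 0.44  0.45 -0.81  1.83  0.37  1.02 -0.9 ]
top [(0.0068, 16), (0.0163, 16), (0.0601, 16)] travel [0.0, 0.0095, 0.0533]
scene [(0.0009, 16), (0.0095, 16), (0.0528, 11)] travel [0.0, 0.0086, 0.0519]
[]
[]
```

View pics/scene4.png

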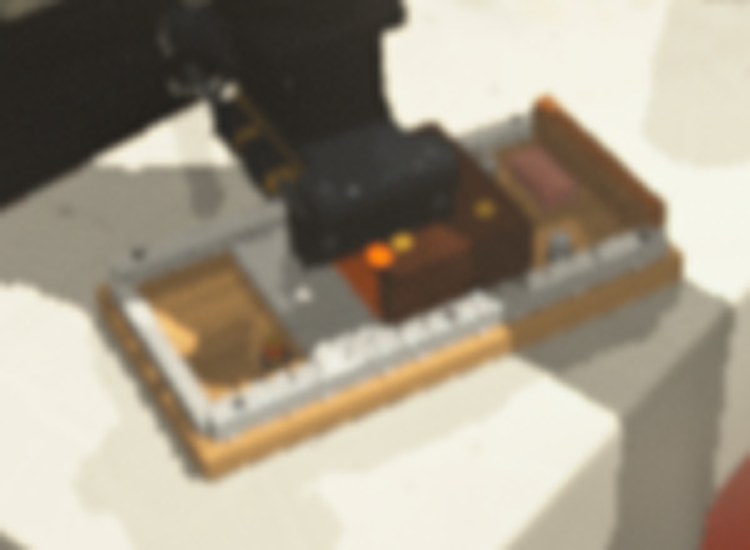

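View pics/top4.png

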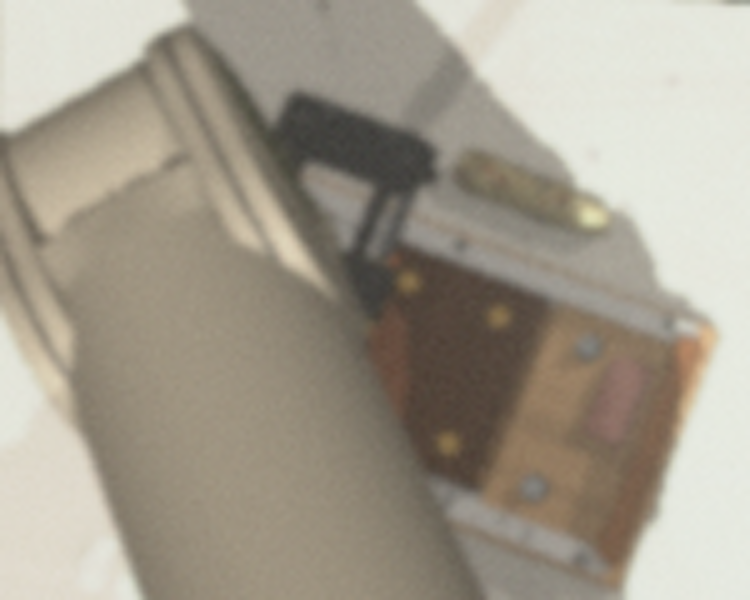

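Travel is about 53 mm, and the pin with its red band stands free behind the plate at (272,352). Contact force is about 9 N. Now I'll let go slowly and back away.

Emit:
drive_tool --plan '[{"rx":0.0,"ry":0.0,"rz":0.0,"x":0.002,"y":0.0,"z":0.0,"fingers":0.0},{"rx":0.0,"ry":0.0,"rz":0.0,"x":0.005,"y":0.0,"z":0.0,"fingers":0.0},{"rx":0.0,"ry":0.0,"rz":0.0,"x":0.008,"y":0.0,"z":0.0,"fingers":0.0},{"rx":0.0,"ry":0.0,"rz":0.0,"x":0.011,"y":0.0,"z":0.0,"fingers":0.0},{"rx":0.0,"ry":0.0,"rz":0.0,"x":0.014,"y":0.0,"z":0.0,"fingers":0.0},{"rx":0.0,"ry":0.0,"rz":0.0,"x":0.018,"y":0.0,"z":0.0,"fingers":0.0},{"rx":0.0,"ry":0.0,"rz":0.0,"x":0.023,"y":0.0,"z":0.0,"fingers":0.0},{"rx":0.0,"ry":0.0,"rz":0.0,"x":0.03,"y":0.0,"z":0.0,"fingers":0.0},{"rx":0.0,"ry":0.0,"rz":0.0,"x":0.04,"y":0.0,"z":0.0,"fingers":0.0},{"rx":0.0,"ry":0.0,"rz":0.0,"x":0.04,"y":0.0,"z":0.0,"fingers":0.0}]'

```text
time: 8.72
ee_pos: [0.5535, 0.1203, 0.1193]
eef_rot: [0.83, 0.558, 0.0, -0.0]
ft_force: [-0.5, 0.6, -0.4]
width: 0.0006
```

```bash
python3 look.py 5; python3 trav.py 4 5
```

```text
t 8.725 tip [0.5535 0.1203 0.0493] bed xy -0.0835 0.0
tool x in bed deg 180.0
F bed -0.31 [-0.54  0.55 -0.38] q [ 0.36  0.49 -0.8   1.77  0.4   1.05 -0.97]
top [(0.0068, 16), (0.0601, 16), (0.0515, 16)] travel [0.0, 0.0533, 0.0447]
scene [(0.0009, 16), (0.0528, 11), (0.0464, 16)] travel [0.0, 0.0519, 0.0455]
```

View pics/scene5.png

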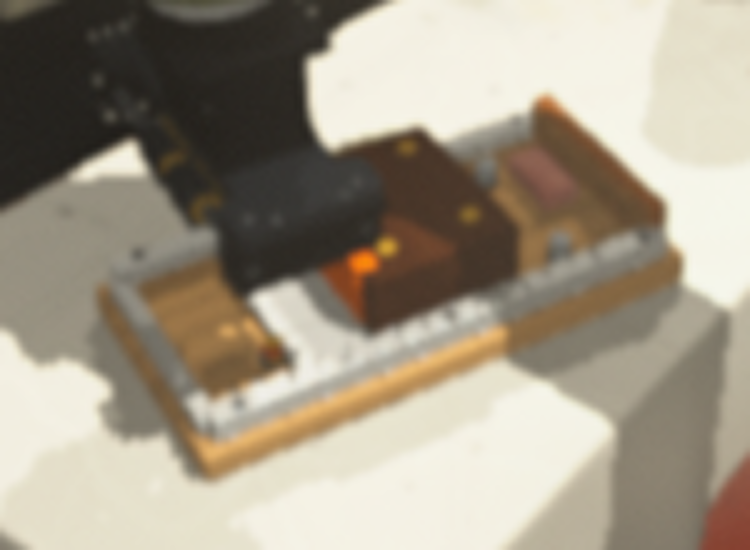

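The slide rests at 45 mm against the raised pin at (272,355), and nothing is touching it. I'll raise the tool clear and check once more.

Emit:
drive_tool --plan '[{"rx":0.0,"ry":0.0,"rz":0.0,"x":0.01,"y":0.0,"z":-0.02,"fingers":0.0},{"rx":0.0,"ry":0.0,"rz":0.0,"x":0.02,"y":0.0,"z":-0.05,"fingers":0.0},{"rx":0.0,"ry":0.0,"rz":0.0,"x":0.03,"y":0.0,"z":-0.08,"fingers":0.0},{"rx":0.0,"ry":0.0,"rz":0.0,"x":0.04,"y":0.0,"z":-0.1,"fingers":0.0},{"rx":0.0,"ry":0.0,"rz":0.0,"x":0.04,"y":0.0,"z":-0.1,"fingers":0.0},{"rx":0.0,"ry":0.0,"rz":0.0,"x":0.04,"y":0.0,"z":-0.1,"fingers":0.0}]'

```text
time: 9.57
ee_pos: [0.5682, 0.1552, 0.2182]
eef_rot: [0.83, 0.557, -0.001, 0.0]
ft_force: [-0.3, 0.5, -0.6]
width: 0.0003
```

```bash
python3 look.py 6; python3 trav.py 5 6; python3 - <<'E'
from h import *
from bench import nets
for n in ("eraser","oil_stick","bead_jar","brush_mug","green_stick"):
    for c in("scene","top"): print(n,c,[(np.round(q["centre"],4).tolist(),round(q["confidence"],2)) for q in nets.find_in(n,c)][:2])
E
```

```text
t 9.575 tip [0.5681 0.1552 0.1482] bed xy -0.1213 0.0004
tool x in bed deg 179.89
F bed -0.29 [-0.34  0.46 -0.57] q [ 0.32  0.43 -0.84  1.62  0.34  1.24 -0.97]
top [(0.0068, 16), (0.0515, 16), (0.0515, 16)] travel [0.0, 0.0447, 0.0447]
scene [(0.0009, 16), (0.0464, 16), (0.0436, 16)] travel [0.0, 0.0455, 0.0427]
eraser scene [([0.4964, -0.0578, 0.0333], 0.47)]
eraser top [([0.5036, -0.0628, 0.0345], 0.48), ([0.5234, 0.0547, 0.069], 0.35)]
oil_stick scene [([0.6267, 0.002, 0.0229], 0.46)]
oil_stick top [([0.612, -0.0194, 0.0222], 0.85)]
bead_jar scene [([0.5258, -0.3332, 0.1103], 0.94)]
bead_jar top [([0.537, -0.3431, 0.1792], 0.62)]
brush_mug scene [([0.4346, -0.4254, 0.0601], 0.93)]
brush_mug top [([0.4302, -0.4595, 0.0325], 0.77)]
green_stick scene [([0.4381, -0.3055, 0.0164], 0.64)]
green_stick top [([0.4446, -0.3153, 0.0154], 0.89)]
```

View pics/scene6.png

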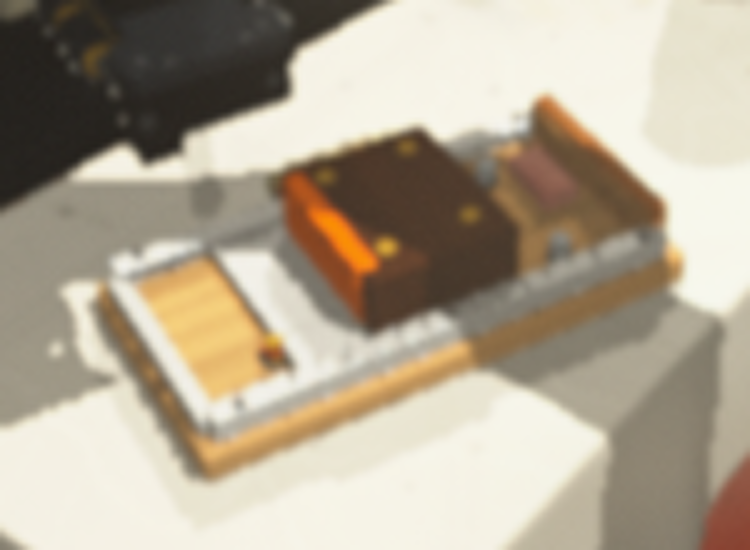

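The picture shows the plate's rear edge against the raised brass pin at (272,350), with the fingers well clear at the upper left. The bystanders haven't moved. The scene-view offset for the cream stick comes from the block partly hiding it, and the top view is unchanged.

```bash
python3 -c "
from bench import workorder; print(workorder.close_job())"
```

```text
the job is handed in; nothing more can be done
None
```

The register slide is latched at its working position, resting against the raised stop pin, and the job is handed in at about 10 s of the 35 s allowed. With closed fingertips I pushed the orange face gently to about 53 mm of travel, short of the 70 mm end stops. The force readings I took were 7–9 N along the bed, far below the 60 N limit. The pin popped up, I backed off slowly, and then raised the tool clear.

**Slide:** in the last check it measured 44.7 mm of travel in the top view and 42.7 mm in the scene view. Both are within the 41.5–48 mm window, and the 2 mm difference is within measuring error. The wrist force was back to noise, so nothing was touching it.

**Pin:** the picture shows it standing behind the plate, but the network did not find it when I asked during the push, and I never measured its height. Its being up rests on the picture and on the slide staying at about 45 mm.

**Bystanders:** the eraser, jar, mug and green stick were within about 5 mm of their starting positions in both views, and the cream stick in the top view. In the scene view the cream stick read about 40 mm off, which I put down to the moved block hiding part of it. The paint tube was never reliably detected, and the tool did not go over the objects on the right of the table.

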